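# Put the tin away in the lidded crock

### The job

Put the metal tin with the teal label away in the white crock: lift the crock's wooden lid off and lay it knob up on the cork coaster, stand the tin upright in the crock, then put the lid back on the crock so that it sits fully home. Lower the lid and the tin into place instead of dropping them, do not tip the crock over, and leave the blue carton, the honey jar and the cup where they are.

Things in the scene. Friction and masses are not known exactly. Their poses are not given: they have to be found in the camera images.
- crock: white stoneware crock with two blue bands, loose, 1.6 kg, standing upright on the worktop; round, 162 mm outside diameter, 96 mm tall; open mouth 150 mm in diameter, wall 6 mm, inner floor 6 mm above its underside. Origin: centre of its underside; z up along its axis.
- lid: loose wooden lid, 0.25 kg, on the crock. Heights from its origin (centre of the underside; z up through the knob): cork plug 0-9 mm, diameter 140, tapering to 128 below, loose in the mouth; light disc 9-18 mm, diameter 164, rests on the rim; dark knob 18-58 mm, neck 28, head (25-58 mm) 34 in diameter. Seated home the origin is 87 mm above the crock's; on the coaster, 9 mm above the worktop.
- lid_knob (a point): middle of the knob's head, on the lid's axis, 42 mm above the lid's origin, 24 mm above the disc's upper face and 16 mm below the knob's top
- coaster: round cork coaster, loose, 96 mm in diameter, 9 mm thick, lying on the worktop with clear room for the lid. Origin: centre of its underside.
- tea_tin: metal tin with a silver top and a teal label (a pale panel on one side), a closed upright cylinder 57 mm in diameter, 72 mm tall, about 0.18 kg, standing on the worktop. Origin: centre of its underside; z up.
- blue_carton: blue and white carton, 38 x 51 x 101 mm, standing upright; a bystander, leave it alone. Origin: centre of its underside.
- honey_jar: round honey jar with a red cap, 61 mm in diameter, 85 mm tall; a bystander, leave it alone. Origin: centre of its underside.
- espresso_cup: small striped cup with a handle, 60 x 83 x 49 mm, behind the work; a bystander, leave it alone. Origin: below the middle of its outline, handle included; handle towards its -y.
Mind the look-alikes: they are no part of the job. What is shaped like the tea_tin but pink is not meant.

How it is judged:
By the outcome, as a careful person would: the job done as asked, in the order asked, and still so for the second after the job is handed in, with the robot touching nothing.
It also fails if it takes over 72 s, if anything falls off the work surface, if the arm or the gripper's body presses on something with over 40 N, if the wrist force passes 120 N, or if a joint passes its speed limit or range.

### The arm

A 7-joint arm with a two-finger parallel gripper is mounted at the origin on a cart in front of the work surface, level with it; the furniture and walls round the work are solid. World frame = base frame: x ahead of the robot, y to its left, z up, the work surface at z = 0. Lengths are in m, angles in rad, forces in N, time in s.
With the tool pointing down it reaches from about 0.425 to 0.875 m from the base axis. Payload 4.7 kg.
Tool frame: the origin (TCP) lies between the finger pads; the fingertips stand 22 mm ahead of it and the grasp point (between the pads) lies 3 mm ahead of it; z points along the fingers, y is the line along which they close (so a half turn about z gives the same grasp; the last joint's range is limited). The gripper opens to 87 mm and grips with 3 to 60 N. Pads are 19 mm wide; open, the fingers measure 117 mm over their backs; the gripper's body (75 mm by 190 mm) begins 51 mm behind the grasp point.
Start: joints at [1.138, 0.321, -0.07, 1.45, 0.023, 1.371, -0.057], TCP at [0.281, -0.586, 0.21] pointing down, gripper open.
Joint ranges: [-2.86, 2.86], [-0.3, 2.09], [-1.38, 1.24], [0.06, 2.45], [-1.56, 4.7], [0.09, 2.05], [-2.69, 2.69]. Speed limits (rad/s): [2.57, 2.57, 3.14, 3.14, 3.14, 3.14, 3.14].

### API

Orientations are given as a rotation vector (axis times angle).
In Python, from bench import ctrl gives the robot as it stands. The module is installed in compiled form; this text tells all that it offers.
- The arm moves only by the tool send_rows, never from a script. Its argument "motion" is a list of rows, each an object with "claw": the opening, from -1 (shut) to 1 (fully open); "slide": the shift along the tool's x, y, z in mm, a list of three; "delta_rot": the turn, a rotation vector about the tool's x, y, z in rad, a list of three. In form: [{"claw": claw, "slide": [x, y, z], "delta_rot": [ax, ay, az]}, ...]. A call has 1 to 5 rows; each row is the pose to reach, as a shift and turn from the pose commanded when the call began, along the tool's axes at that moment; what a row does not reach only later rows make up. A row lasts 1/10 s, in which the tool goes at most 50 mm and 8.59 degrees, less where a joint would pass 70% of its speed; a pose out of reach is approached as far as the arm can. A call with a gripper value outside its range is refused whole. The fingers move at their own pace and stop on an object; "grip_force" is the grip in N (left out, the last holds). Time passes only in rows, so rows that repeat a pose let the fingers close. It gives the time, the measured TCP pose, the force, the opening and the grip force at its end, in the units of the state.
- ctrl.get_state(): the state, without advancing time (a new reading comes with each control period).
- ctrl.get_image(name): name is "scene" or "top"; returns a dict with "color" (384x512x3 uint8, blue, green, red), "fx", "fy", "cx", "cy" (pixels), "k1" (the pictures are not rectified: a ray, as slopes to the right and down, at radius r is drawn at 1 + k1 r^2 times it, then the intrinsics apply), "pose" (4x4, takes a point from camera to world coordinates). Camera axes: x right, y down, z forward; pixel columns grow to the right and rows downward; lengths in m; the calibration is good to about 2 mm. A picture is of the moment at which its call begins. There is no depth.
- ctrl.close_job(): hands the job in; it is judged then, once.
The state is a dict: "time": time; "joint_positions": joint angles; "qd": joint speeds; "joint_torque": joint torques, N m; "position": TCP position; "tool_rot": TCP orientation; "ft_force": force on the tool from outside, world axes, zero at the start; "torque": the same for the moment, N m; "grip_width": opening from 0.0 (shut) to 1.0 (fully open); "grip_force": force on a finger pad.
Only numpy, scipy, OpenCV 4.12 (cv2) and the standard library are available. Lean on these libraries where they do the work, as an engineer would, in place of code of your own. Each camera call takes 0.05 s, during which the arm holds its last target. There are 200 camera calls.

## Working session

There is one attempt and no reset: what is moved stays moved. The work goes in short steps, Python scripts to look and compute and a tool call to move; the robot and the scene stay as the last step left them, time stands still between calls to the robot, and variables do not carry over. Pictures are saved under pics/ and viewed, at most 10 in all, crops included, and the job is handed in when it is done.

Besides the shell and the picture viewer there is one more tool, called after "Request:" in YAML: its name, and indented under it one key for each argument. send_rows: Moves the arm, as the interface text tells. Its arguments: {"type":"object","properties":{"motion":{"type":"array","items":{"type":"object","properties":{"claw":{"type":"number"},"slide":{"type":"array","items":{"type":"number"}},"delta_rot":{"type":"array","items":{"type":"number"}}}}},"grip_force":{"type":"number"}},"required":["motion"]}

```bash
mkdir -p pics; python3 - <<'E'
from bench import ctrl
import cv2,numpy as np
for n in("scene","top"):
    d=ctrl.get_image(n); cv2.imwrite(f"pics/{n}0.png",d["color"])
    print(n,d["fx"],d["fy"],d["cx"],d["cy"],d["k1"]);print(np.round(d["pose"],4))
print(ctrl.get_state())
E
```

```text
scene 443.96761590320585 443.96761590320585 256.4839660879082 190.92173408259927 0.05371954304873432
[[-0.7356 -0.429   0.5243 -0.2155]
 [-0.6774  0.478  -0.5592  0.7048]
 [-0.0107 -0.7665 -0.6422  0.9883]
 [ 0.      0.      0.      1.    ]]
top 424.58992539782 424.58992539782 250.9571141003053 189.6676135905551 -0.11682650456762128
[[-0.0048 -0.9916  0.1289  0.3574]
 [-0.9999  0.0064  0.0113 -0.0735]
 [-0.0121 -0.1288 -0.9916  1.3822]
 [ 0.      0.      0.      1.    ]]
{'time': 0.1, 'joint_positions': array([ 1.13811628,  0.32171947, -0.0700908 ,  1.45154121,  0.02261034,
        1.37081286, -0.05690432]), 'qd': array([ 0.00176999, -0.00195779, -0.00048643, -0.00306989,  0.0012619 ,
       -0.00032078, -0.00021646]), 'joint_torque': array([ 5.47330058e-05, -4.92572057e+01, -4.05578529e-01, -3.13396990e+01,
       -6.40660431e-02,  3.95199435e-02,  7.49266155e-05]), 'position': array([ 0.28057326, -0.58575365,  0.20859598]), 'tool_rot': array([-3.06193369e+00, -6.95665303e-01,  7.44433154e-04]), 'ft_force': array([0.5929957 , 0.29781929, 0.72229537]), 'torque': array([ 0.00944123, -0.02694469, -0.0169208 ]), 'grip_force': 0.0, 'grip_width': 0.996079061472544}
```

View pics/scene0.png

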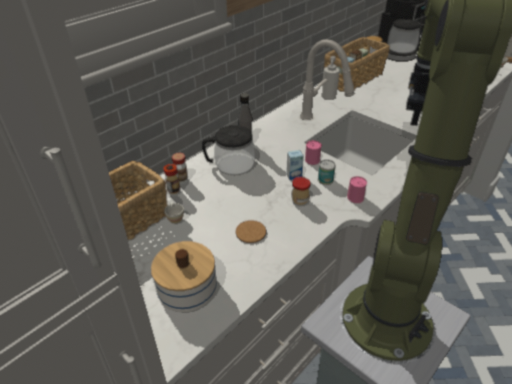

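View pics/top0.png

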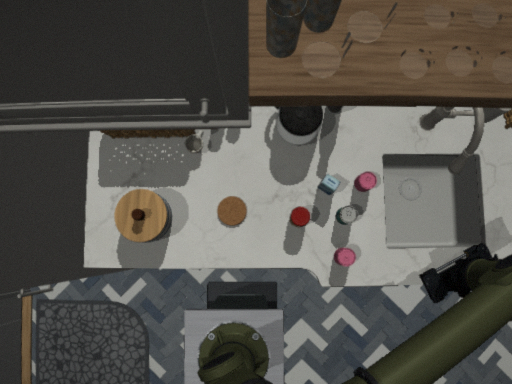

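Top view: the lidded crock is at (141,215), the coaster at (232,211), and the carton, honey jar and cup at (330,184), (300,217) and (194,144). Tin candidates are silver/teal at (347,215), pink at (367,181), and pink at (345,257). I choose (347,215), which is (327,172) in the scene view. I'll check it in a crop and measure.

```bash
cat > h.py <<'E'
from bench import ctrl
import cv2,numpy as np
from scipy.spatial.transform import Rotation as R
def project(d,P):
    T=np.linalg.inv(d["pose"]); K=np.array([[d["fx"],0,d["cx"]],[0,d["fy"],d["cy"]],[0,0,1.]])
    return cv2.projectPoints(np.atleast_2d(P).astype(float),cv2.Rodrigues(T[:3,:3])[0],T[:3,3],K,np.array([d["k1"],0,0,0.]))[0][:,0]
def toplane(d,uv,z):
    K=np.array([[d["fx"],0,d["cx"]],[0,d["fy"],d["cy"]],[0,0,1.]])
    s=cv2.undistortPoints(np.array(uv,float).reshape(-1,1,2),K,np.array([d["k1"],0,0,0.]))[:,0]
    r=np.c_[s,np.ones(len(s))]@d["pose"][:3,:3].T; o=d["pose"][:3,3]
    return (o+r*((z-o[2])/r[:,2])[:,None])[:,:2]
def blob(mask,near,rad):
    """largest contour of mask within rad px of near"""
    m=np.zeros(mask.shape,np.uint8); cv2.circle(m,near,rad,255,-1)
    m=cv2.morphologyEx(mask.astype(np.uint8)*255&m,cv2.MORPH_OPEN,np.ones((3,3)))
    c=cv2.findContours(m,cv2.RETR_EXTERNAL,cv2.CHAIN_APPROX_NONE)[0]
    return max(c,key=cv2.contourArea)[:,0]
def circ(d,mask,near,rad,z):
    """centre/diameter on plane z of a blob's hull"""
    c=cv2.convexHull(blob(mask,near,rad))[:,0]
    p=toplane(d,c,z); (x,y),r=cv2.minEnclosingCircle((p*1000).astype(np.float32))
    e=cv2.fitEllipse((toplane(d,blob(mask,near,rad),z)*1000).astype(np.float32))
    return np.round([x,y,2*r,*e[0],*e[1]],1)
def tool():
    s=ctrl.get_state(); return np.array(s["position"]),R.from_rotvec(s["tool_rot"])
E
python3 - <<'E'
from h import *
t=ctrl.get_image("top");s=ctrl.get_image("scene")
def hsv(d): return cv2.cvtColor(d["color"],cv2.COLOR_BGR2HSV).astype(int)
H=hsv(t);S=hsv(s)
wood=lambda H:(H[...,0]<25)&(H[...,1]>90)&(H[...,2]>40)
print("lid top",circ(t,wood(H),(141,215),40,.105)," scene",circ(s,wood(S),(184,266),42,.105))
dark=lambda H:(H[...,2]<60)
print("knob top",circ(t,dark(H),(138,214),14,.145))
print("knob scene",circ(s,dark(S),(182,257),14,.145))
print("coaster",circ(t,wood(H),(232,211),22,.009),circ(s,wood(S),(251,231),24,.009))
print("px tin",H[215,347],H[209,347],H[219,349],"scene",S[165,327],S[176,327])
for n,uv,z in(("tin",(347,215),.072),("pinkA",(367,181),.072),("pinkB",(345,257),.072),("carton",(330,184),.101),("honey",(300,217),.085),("cup",(194,144),.049)): print(n,toplane(t,[uv],z).round(3))
a=cv2.resize(t["color"][155:275,280:400],None,fx=4.5,fy=4.5,interpolation=2)[:,:400+140]
b=cv2.resize(s["color"][140:215,280:380][:,:],None,fx=2.5,fy=2.5,interpolation=2)
im=np.zeros((540,795,3),np.uint8); im[:a.shape[0],:540]=a; im[:b.shape[0],545:795]=b
cv2.imwrite("pics/crop1.png",im)
E
```

```text
lid top [447.8 278.5 162.2 447.4 278.5 157.7 159.3]  scene [447.8 280.6 164.1 447.4 280.9 157.5 160.9]
knob top [445.  274.4  38.8 445.4 273.9  30.4  37.9]
knob scene [424.3 294.4  35.1 424.1 294.7  26.5  33.1]
coaster [468.1   5.5  92.8 467.9   5.5  89.4  90.2] [467.    6.9  93.6 466.8   6.9  89.4  90.1]
px tin [ 30  12 106] [ 35  12 132] [ 34  13 141] scene [ 30  12 151] [ 86 108  78]
tin [[ 0.447 -0.356]]
pinkA [[ 0.553 -0.423]]
pinkB [[ 0.318 -0.346]]
carton [[ 0.54 -0.3 ]]
honey [[ 0.441 -0.208]]
cup [[0.681 0.125]]
```

View pics/crop1.png

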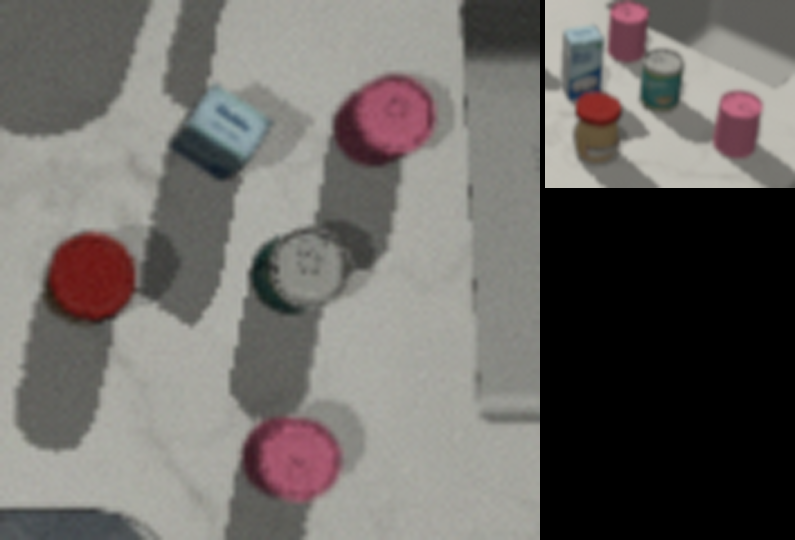

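The crop confirms it: the silver-topped tin with the teal side is at about top px (348,214.5), with the pink ones above right and below it. I'll lift, swing, and turn the tool so its closing axis lies along world x.

Request:
send_rows:
  motion:
    - {"claw": 1,"slide": [40,-22,-18],"delta_rot": [0,0,-0.14]}
    - {"claw": 1,"slide": [80,-44,-36],"delta_rot": [0,0,-0.28]}
    - {"claw": 1,"slide": [120,-66,-54],"delta_rot": [0,0,-0.42]}
    - {"claw": 1,"slide": [160,-88,-72],"delta_rot": [0,0,-0.56]}
    - {"claw": 1,"slide": [200,-110,-80],"delta_rot": [0,0,-0.7]}
  grip_force: 30

```text
time: 0.7
position: [0.415, -0.3993, 0.2916]
tool_rot: [2.632, 1.71, 0.001]
ft_force: [0.5, 0.1, -0.1]
grip_width: 1.001
grip_force: 0.0
```

Request:
send_rows:
  motion:
    - {"claw": 1,"slide": [0,0,0],"delta_rot": [0,0,-0.14]}
    - {"claw": 1,"slide": [0,0,0],"delta_rot": [0,0,-0.28]}
    - {"claw": 1,"slide": [0,0,0],"delta_rot": [0,0,-0.424]}
    - {"claw": 1,"slide": [0,0,0],"delta_rot": [0,0,-0.424]}

```text
time: 1.1
position: [0.4136, -0.4004, 0.2894]
tool_rot: [-2.221, -2.222, 0.0]
ft_force: [-0.0, 0.2, -0.5]
grip_width: 1.001
grip_force: 0.0
```

```bash
python3 - <<'E'
from h import *
p,r=tool(); print(p.round(4)); print(r.as_matrix().round(3)); s=ctrl.get_state(); print(s["time"],s["joint_positions"].round(2))
t=ctrl.get_image("top");s=ctrl.get_image("scene")
for d,uv in((t,(348.1,214.4)),(s,(326.6,164.8))): print("tin",toplane(d,[uv],.072).round(4))
H=cv2.cvtColor(t["color"],cv2.COLOR_BGR2HSV).astype(int)
E
```

```text
[ 0.4136 -0.4004  0.2894]
[[-0.001  1.    -0.   ]
 [ 1.     0.001  0.   ]
 [ 0.    -0.    -1.   ]]
1.1 [ 0.99  0.15 -0.3   1.51  0.05  1.49  0.69]
tin [[ 0.4484 -0.3594]]
tin [[ 0.4478 -0.3572]]
```

Request:
send_rows:
  motion:
    - {"claw": 1,"slide": [46,18,0],"delta_rot": [0,0,0]}
    - {"claw": 1,"slide": [92,36,0],"delta_rot": [0,0,0]}
    - {"claw": 1,"slide": [138,54,0],"delta_rot": [0,0,0]}
    - {"claw": 1,"slide": [184,72,0],"delta_rot": [0,0,0]}
    - {"claw": 1,"slide": [230,90,0],"delta_rot": [0,0,0]}

```text
time: 1.7
position: [0.504, -0.1688, 0.2897]
tool_rot: [2.225, 2.217, -0.0]
ft_force: [0.8, -0.6, 0.3]
grip_width: 1.0
grip_force: 0.0
```

Request:
send_rows:
  motion:
    - {"claw": 1,"slide": [46,0,0],"delta_rot": [0,0,0]}
    - {"claw": 1,"slide": [92,0,0],"delta_rot": [0,0,0]}
    - {"claw": 1,"slide": [138,0,0],"delta_rot": [0,0,0]}
    - {"claw": 1,"slide": [184,0,0],"delta_rot": [0,0,0]}
    - {"claw": 1,"slide": [230,0,0],"delta_rot": [0,0,0]}

```text
time: 2.2
position: [0.5034, 0.0611, 0.2897]
tool_rot: [2.225, 2.217, 0.0]
ft_force: [0.3, 0.2, -0.7]
grip_width: 0.998
grip_force: 0.0
```

Request:
send_rows:
  motion:
    - {"claw": 1,"slide": [46,-14,0],"delta_rot": [0,0,0]}
    - {"claw": 1,"slide": [92,-28,0],"delta_rot": [0,0,0]}
    - {"claw": 1,"slide": [138,-42,0],"delta_rot": [0,0,0]}
    - {"claw": 1,"slide": [184,-56,0],"delta_rot": [0,0,0]}
    - {"claw": 1,"slide": [220,-56,0],"delta_rot": [0,0,0]}

```text
time: 2.7
position: [0.4452, 0.2828, 0.2903]
tool_rot: [2.22, 2.221, 0.001]
ft_force: [-0.2, -0.7, 1.3]
grip_width: 1.002
grip_force: 0.0
```

Request:
send_rows:
  motion:
    - {"claw": 1,"slide": [0,0,20],"delta_rot": [0,0,0]}
    - {"claw": 1,"slide": [0,0,40],"delta_rot": [0,0,0]}
    - {"claw": 1,"slide": [0,0,40],"delta_rot": [0,0,0]}

```text
time: 3.0
position: [0.4462, 0.2785, 0.2471]
tool_rot: [-2.222, -2.218, 0.007]
ft_force: [-0.2, -1.1, -0.1]
grip_width: 0.998
grip_force: 0.0
```

Request:
send_rows:
  motion:
    - {"claw": 1,"slide": [1,1,35],"delta_rot": [0,0,0]}
    - {"claw": 1,"slide": [1,1,70],"delta_rot": [0,0,0]}
    - {"claw": 1,"slide": [1,1,100],"delta_rot": [0,0,0]}
    - {"claw": 1,"slide": [1,1,113],"delta_rot": [0,0,0]}
    - {"claw": 1,"slide": [1,1,113],"delta_rot": [0,0,0]}

```text
time: 3.5
position: [0.4482, 0.2796, 0.1357]
tool_rot: [-2.222, -2.219, 0.004]
ft_force: [0.4, -0.6, 0.5]
grip_width: 0.999
grip_force: 0.0
```

```bash
python3 - <<'E'
from h import *
p,r=tool(); print(p.round(4)); print(r.as_matrix().round(3)); print(ctrl.get_state()["ft_force"])
E
```

```text
[0.4482 0.2796 0.1357]
[[ 0.002  1.    -0.002]
 [ 1.    -0.002 -0.001]
 [-0.001 -0.002 -1.   ]]
[ 0.38157134 -0.57704084  0.48536878]
```

Request:
send_rows:
  motion:
    - {"claw": 0.2,"slide": [0,0,1],"delta_rot": [0,0,0]}
    - {"claw": -0.1,"slide": [0,0,1],"delta_rot": [0,0,0]}
    - {"claw": -0.5,"slide": [0,0,1],"delta_rot": [0,0,0]}
    - {"claw": -1,"slide": [0,0,1],"delta_rot": [0,0,0]}
    - {"claw": -1,"slide": [0,0,1],"delta_rot": [0,0,0]}
  grip_force: 25

```text
time: 4.0
position: [0.4489, 0.2805, 0.136]
tool_rot: [2.221, 2.221, 0.001]
ft_force: [0.8, 0.2, 0.1]
grip_width: 0.626
grip_force: 0.0
```

Request:
send_rows:
  motion:
    - {"claw": -1,"slide": [0,0,1],"delta_rot": [0,0,0]}
    - {"claw": -1,"slide": [0,0,1],"delta_rot": [0,0,0]}
    - {"claw": -1,"slide": [0,0,1],"delta_rot": [0,0,0]}

```text
time: 4.3
position: [0.4486, 0.2804, 0.1344]
tool_rot: [-2.221, -2.221, 0.0]
ft_force: [0.1, 0.4, 0.4]
grip_width: 0.356
grip_force: 0.0
```

Request:
send_rows:
  motion:
    - {"claw": -1,"slide": [0,0,0],"delta_rot": [0,0,0]}

```text
time: 4.4
position: [0.4486, 0.2804, 0.1345]
tool_rot: [-2.221, -2.222, 0.0]
ft_force: [-0.4, -0.5, -0.0]
grip_width: 0.265
grip_force: 0.0
```

```bash
python3 - <<'E'
from h import *
s=ctrl.get_state();print(s["grip_width"],s["grip_force"],s["position"])
t=ctrl.get_image("top");s=ctrl.get_image("scene")
im=np.hstack([cv2.resize(t["color"][165:265,90:190],(400,400)),cv2.resize(s["color"][200:310,130:240],(400,400))])
cv2.imwrite("pics/g1.png",im)
E
```

```text
0.26522222032742065 0.0 [0.44861298 0.28040667 0.13446733]
```

View pics/g1.png

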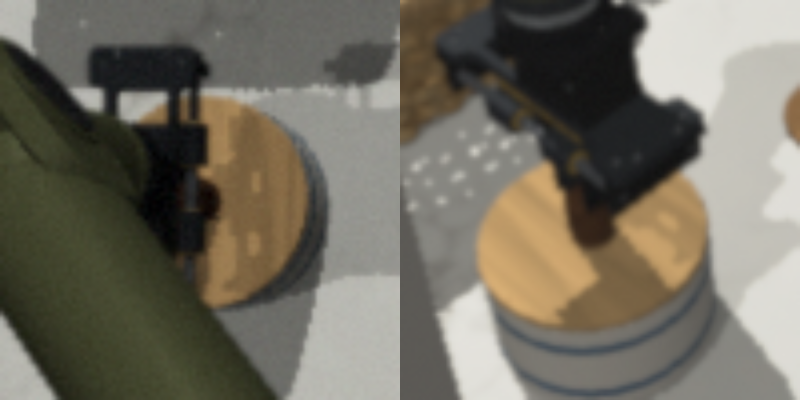

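The fingers have closed without gripping: in both views the knob (crop px (200,200) and (592,215)) sits beside or below them. I'll project the expected points to see the offset.

```bash
python3 - <<'E'
from h import *
p,r=tool()
t=ctrl.get_image("top");s=ctrl.get_image("scene")
out=[]
for d,(u0,v0,w) in((t,(90,165,100)),(s,(130,200,110))):
    k=400/w; im=cv2.resize(d["color"][v0:v0+w,u0:u0+w],(400,400),interpolation=cv2.INTER_CUBIC)
    im=np.clip(im.astype(float)*1.6+20,0,255).astype(np.uint8)
    P=[p+[0,0,-.022],p+[0,0,0],p+[0,0,.05],[.4476,.2795,.145],[.4476,.2795,.105]]
    for q,c in zip(project(d,P),[(0,0,255),(0,255,0),(255,0,0),(255,255,0),(255,0,255)]):
        cv2.circle(im,tuple(int(x) for x in (q-[u0,v0])*k),3,c,-1); print(q.round(1))
    out.append(im)
cv2.imwrite("pics/g2.png",np.hstack(out))
H=cv2.cvtColor(t["color"],cv2.COLOR_BGR2HSV)
E
```

```text
[139.  214.5]
[137. 214.]
[132.2 212.8]
[136.3 214.1]
[140.  215.1]
[182.2 262.1]
[181.2 256.3]
[178.8 242.8]
[181.2 253.6]
[183. 264.]
```

View pics/g2.png

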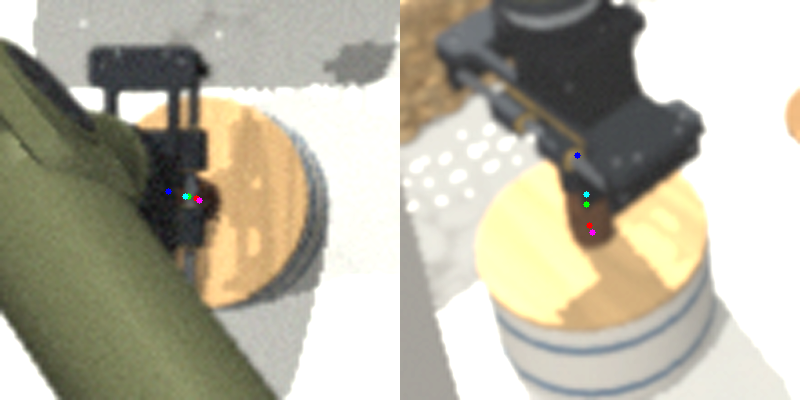

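The projections land on the knob, so the alignment is right. The fingers look still apart, so I'll keep closing.

Request:
send_rows:
  motion:
    - {"claw": -1,"slide": [0,0,0],"delta_rot": [0,0,0]}
    - {"claw": -1,"slide": [0,0,0],"delta_rot": [0,0,0]}

```text
time: 4.8
position: [0.4487, 0.2804, 0.1345]
tool_rot: [2.221, 2.221, -0.0]
ft_force: [0.7, 0.1, -1.0]
grip_width: 0.007
grip_force: 0.0
```

Request:
send_rows:
  motion:
    - {"claw": -1,"slide": [0,0,0],"delta_rot": [0,0,0]}
    - {"claw": -1,"slide": [0,0,0],"delta_rot": [0,0,0]}
    - {"claw": -1,"slide": [0,0,0],"delta_rot": [0,0,0]}

```text
time: 5.1
position: [0.4486, 0.2804, 0.1345]
tool_rot: [2.221, 2.222, -0.0]
ft_force: [0.8, -0.9, -0.2]
grip_width: 0.003
grip_force: 0.0
```

```bash
python3 - <<'E'
from h import *
p,r=tool()
t=ctrl.get_image("top");s=ctrl.get_image("scene")
out=[]
for d,(u0,v0,w) in((t,(115,190,50)),(s,(150,215,60))):
    k=400/w; im=cv2.resize(d["color"][v0:v0+w,u0:u0+w],(400,400),interpolation=cv2.INTER_CUBIC)
    im=(255*(im/255.)**.45).astype(np.uint8)
    P=[p+[0,0,-.022],p+[0,0,.05]]
    for q,c in zip(project(d,P),[(0,0,255),(255,0,0)]):
        cv2.circle(im,tuple(int(x) for x in (q-[u0,v0])*k),3,c,-1)
    out.append(im)
cv2.imwrite("pics/g3.png",np.hstack(out))
E
```

```text
(no output)
```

View pics/g3.png

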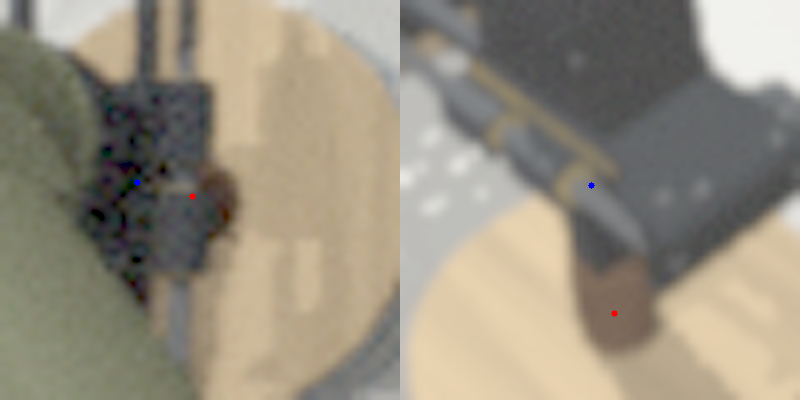

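The fingers are fully shut and seem to sit over the knob's top, with the knob visible below them at scene crop (615,310). So the tips are higher than I assumed. I'll open and step down gently while watching the force.

Request:
send_rows:
  motion:
    - {"claw": 1,"slide": [0,0,-1],"delta_rot": [0,0,0]}
    - {"claw": 1,"slide": [0,0,-1],"delta_rot": [0,0,0]}
    - {"claw": 1,"slide": [0,0,-1],"delta_rot": [0,0,0]}
    - {"claw": 1,"slide": [0,0,-1],"delta_rot": [0,0,0]}
    - {"claw": 1,"slide": [0,0,-1],"delta_rot": [0,0,0]}

```text
time: 5.7
position: [0.4487, 0.2804, 0.1355]
tool_rot: [2.221, 2.221, -0.0]
ft_force: [-1.0, 0.0, 0.9]
grip_width: 0.374
grip_force: 0.0
```

Request:
send_rows:
  motion:
    - {"claw": 1,"slide": [0,0,0],"delta_rot": [0,0,0]}
    - {"claw": 1,"slide": [0,0,0],"delta_rot": [0,0,0]}
    - {"claw": 1,"slide": [0,0,0],"delta_rot": [0,0,0]}
    - {"claw": 1,"slide": [0,0,0],"delta_rot": [0,0,0]}
    - {"claw": 1,"slide": [0,0,0],"delta_rot": [0,0,0]}

```text
time: 6.2
position: [0.4487, 0.2804, 0.1355]
tool_rot: [2.221, 2.221, -0.0]
ft_force: [-0.1, 0.3, 0.3]
grip_width: 0.829
grip_force: 0.0
```

Request:
send_rows:
  motion:
    - {"claw": 1,"slide": [0,0,1.5],"delta_rot": [0,0,0]}
    - {"claw": 1,"slide": [0,0,3],"delta_rot": [0,0,0]}
    - {"claw": 1,"slide": [0,0,4.5],"delta_rot": [0,0,0]}
    - {"claw": 1,"slide": [0,0,6],"delta_rot": [0,0,0]}

```text
time: 6.6
position: [0.4486, 0.2804, 0.1293]
tool_rot: [-2.221, -2.221, 0.0]
ft_force: [0.2, 0.7, -0.3]
grip_width: 0.995
grip_force: 0.0
```

```bash
python3 - <<'E'
from h import *
s=ctrl.get_state(); print(s["position"],s["grip_width"],s["ft_force"],s["time"])
t=ctrl.get_image("top");s=ctrl.get_image("scene")
out=[]
for d,(u0,v0,w) in((t,(105,180,70)),(s,(140,205,80))):
    k=400/w; im=cv2.resize(d["color"][v0:v0+w,u0:u0+w],(400,400),interpolation=cv2.INTER_CUBIC)
    im=(255*(im/255.)**.45).astype(np.uint8); p=tool()[0]
    P=[p+[x,0,z] for x in(-.0435,.0435) for z in (-.022,.01)]+[[.4476,.2795,.145]]
    for q,c in zip(project(d,P),[(0,0,255),(255,0,0)]*2+[(0,255,255)]):
        cv2.circle(im,tuple(int(x) for x in (q-[u0,v0])*k),3,c,-1)
    out.append(im)
cv2.imwrite("pics/g4.png",np.hstack(out))
E
```

```text
[0.44860833 0.28035868 0.12928871] 0.9948751143414106 [ 0.18386831  0.74614887 -0.33528657] 6.6
```

View pics/g4.png

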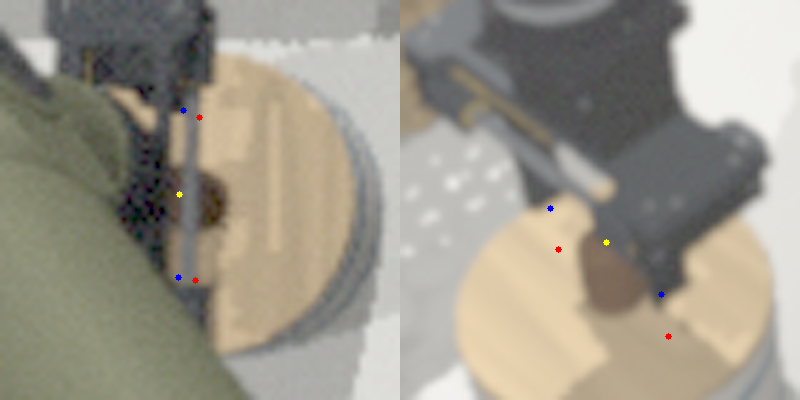

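The fingertips show at scene crop (665,305), about 30 mm above where the stated tool frame puts them. Laterally they're right. I'll go down in small steps, with the force as check.

Request:
send_rows:
  motion:
    - {"claw": 1,"slide": [0,0,1.5],"delta_rot": [0,0,0]}
    - {"claw": 1,"slide": [0,0,3],"delta_rot": [0,0,0]}
    - {"claw": 1,"slide": [0,0,4.5],"delta_rot": [0,0,0]}

```text
time: 7.0
position: [0.4487, 0.2804, 0.1249]
tool_rot: [2.221, 2.221, -0.0]
ft_force: [0.2, -0.3, -0.2]
grip_width: 0.999
grip_force: 0.0
```

No contact at 0.125, where the stated tips would already be in the disc. The offset is confirmed.

Request:
send_rows:
  motion:
    - {"claw": 1,"slide": [0,0,3],"delta_rot": [0,0,0]}
    - {"claw": 1,"slide": [0,0,6],"delta_rot": [0,0,0]}
    - {"claw": 1,"slide": [0,0,9],"delta_rot": [0,0,0]}
    - {"claw": 1,"slide": [0,0,12],"delta_rot": [0,0,0]}

```text
time: 7.4
position: [0.4486, 0.2803, 0.1127]
tool_rot: [-2.221, -2.221, 0.0]
ft_force: [0.5, -1.1, -0.1]
grip_width: 1.003
grip_force: 0.0
```

Request:
send_rows:
  motion:
    - {"claw": 1,"slide": [0,0,2],"delta_rot": [0,0,0]}
    - {"claw": 1,"slide": [0,0,4],"delta_rot": [0,0,0]}
    - {"claw": 1,"slide": [0,0,5],"delta_rot": [0,0,0]}

```text
time: 7.7
position: [0.4486, 0.2804, 0.1078]
tool_rot: [-2.221, -2.221, 0.0]
ft_force: [0.1, 0.5, -0.5]
grip_width: 0.999
grip_force: 0.0
```

Request:
send_rows:
  motion:
    - {"claw": 1,"slide": [0,0,1],"delta_rot": [0,0,0]}
    - {"claw": 1,"slide": [0,0,2],"delta_rot": [0,0,0]}
    - {"claw": 0.2,"slide": [0,0,3],"delta_rot": [0,0,0]}
    - {"claw": -1,"slide": [0,0,3],"delta_rot": [0,0,0]}
    - {"claw": -1,"slide": [0,0,3],"delta_rot": [0,0,0]}

```text
time: 8.2
position: [0.4487, 0.2804, 0.105]
tool_rot: [2.221, 2.221, -0.0]
ft_force: [-0.1, 0.2, -0.0]
grip_width: 0.809
grip_force: 0.0
```

Request:
send_rows:
  motion:
    - {"claw": -1,"slide": [0,0,0],"delta_rot": [0,0,0]}
    - {"claw": -1,"slide": [0,0,0],"delta_rot": [0,0,0]}
    - {"claw": -1,"slide": [0,0,0],"delta_rot": [0,0,0]}
    - {"claw": -1,"slide": [0,0,0],"delta_rot": [0,0,0]}
    - {"claw": -1,"slide": [0,0,0],"delta_rot": [0,0,0]}

```text
time: 8.7
position: [0.4488, 0.2804, 0.105]
tool_rot: [2.221, 2.221, 0.0]
ft_force: [0.4, 0.6, 0.8]
grip_width: 0.377
grip_force: 25.0
```

Request:
send_rows:
  motion:
    - {"claw": -1,"slide": [0,0,0],"delta_rot": [0,0,0]}
    - {"claw": -1,"slide": [0,0,0],"delta_rot": [0,0,0]}

```text
time: 8.9
position: [0.4487, 0.2804, 0.105]
tool_rot: [2.221, 2.221, -0.0]
ft_force: [0.8, 0.2, 0.3]
grip_width: 0.382
grip_force: 25.0
```

The knob is gripped (33 mm, 25 N). Lift.

Request:
send_rows:
  motion:
    - {"claw": -1,"slide": [0,0,-5],"delta_rot": [0,0,0]}
    - {"claw": -1,"slide": [0,0,-12],"delta_rot": [0,0,0]}
    - {"claw": -1,"slide": [0,0,-25],"delta_rot": [0,0,0]}
    - {"claw": -1,"slide": [0,0,-45],"delta_rot": [0,0,0]}
    - {"claw": -1,"slide": [0,0,-60],"delta_rot": [0,0,0]}

```text
time: 9.4
position: [0.449, 0.2809, 0.167]
tool_rot: [2.221, 2.221, 0.002]
ft_force: [-0.2, -0.5, -2.2]
grip_width: 0.383
grip_force: 25.0
```

Request:
send_rows:
  motion:
    - {"claw": -1,"slide": [-20,2,-15],"delta_rot": [0,0,0]}
    - {"claw": -1,"slide": [-55,5,-20],"delta_rot": [0,0,0]}
    - {"claw": -1,"slide": [-95,8,-20],"delta_rot": [0,0,0]}
    - {"claw": -1,"slide": [-135,11,-20],"delta_rot": [0,0,0]}
    - {"claw": -1,"slide": [-170,14,-20],"delta_rot": [0,0,0]}

```text
time: 9.9
position: [0.4629, 0.1084, 0.1861]
tool_rot: [2.221, 2.219, 0.001]
ft_force: [0.7, 0.4, -3.2]
grip_width: 0.38
grip_force: 25.0
```

Request:
send_rows:
  motion:
    - {"claw": -1,"slide": [-35,2,0],"delta_rot": [0,0,0]}
    - {"claw": -1,"slide": [-70,3,0],"delta_rot": [0,0,0]}
    - {"claw": -1,"slide": [-95,4,0],"delta_rot": [0,0,0]}
    - {"claw": -1,"slide": [-104,5,0],"delta_rot": [0,0,0]}
    - {"claw": -1,"slide": [-104,5,0],"delta_rot": [0,0,0]}

```text
time: 10.4
position: [0.468, 0.0056, 0.1856]
tool_rot: [2.224, 2.219, 0.001]
ft_force: [0.7, -0.6, -2.4]
grip_width: 0.382
grip_force: 25.0
```

```bash
python3 - <<'E'
from h import *
s=ctrl.get_state(); print(s["position"],s["grip_width"],s["ft_force"],s["time"])
t=ctrl.get_image("top");s=ctrl.get_image("scene")
im=np.hstack([t["color"][130:330,100:400],s["color"][130:330,120:420]])
cv2.imwrite("pics/l1.png",cv2.resize(im,None,fx=1.33,fy=1.33))
E
```

```text
[0.46795645 0.00564058 0.18556129] 0.38152516765565136 [ 0.74310426 -0.57007794 -2.39940142] 10.4
```

View pics/l1.png

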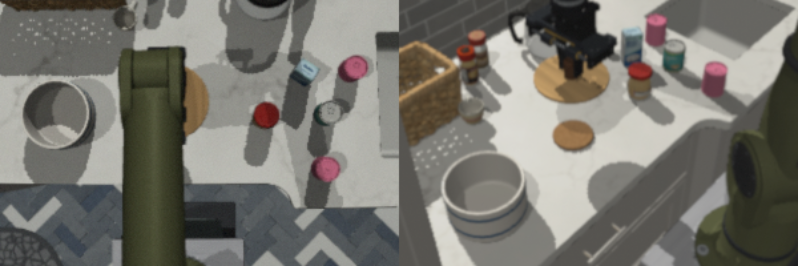

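The crock is open and upright. The lid is held level above the coaster, which shows at l1 px (573,134). Lower it.

Request:
send_rows:
  motion:
    - {"claw": -1,"slide": [0,0,25],"delta_rot": [0,0,0]}
    - {"claw": -1,"slide": [0,0,60],"delta_rot": [0,0,0]}
    - {"claw": -1,"slide": [0,0,95],"delta_rot": [0,0,0]}
    - {"claw": -1,"slide": [0,0,125],"delta_rot": [0,0,0]}
    - {"claw": -1,"slide": [0,0,140],"delta_rot": [0,0,0]}

```text
time: 11.0
position: [0.4658, 0.0088, 0.0427]
tool_rot: [-2.215, -2.223, 0.002]
ft_force: [-0.5, -0.2, -2.4]
grip_width: 0.383
grip_force: 25.0
```

Request:
send_rows:
  motion:
    - {"claw": -1,"slide": [0,0,4],"delta_rot": [0,0,0]}
    - {"claw": -1,"slide": [0,0,8],"delta_rot": [0,0,0]}
    - {"claw": -1,"slide": [0,0,11],"delta_rot": [0,0,0]}
    - {"claw": -1,"slide": [0,0,14],"delta_rot": [0,0,0]}
    - {"claw": -1,"slide": [0,0,14],"delta_rot": [0,0,0]}

```text
time: 11.5
position: [0.4679, 0.0064, 0.0313]
tool_rot: [2.221, 2.221, 0.0]
ft_force: [-0.7, 0.1, -2.0]
grip_width: 0.381
grip_force: 25.0
```

Request:
send_rows:
  motion:
    - {"claw": -1,"slide": [0,0,1],"delta_rot": [0,0,0]}
    - {"claw": -1,"slide": [0,0,2],"delta_rot": [0,0,0]}
    - {"claw": -1,"slide": [0,0,2],"delta_rot": [0,0,0]}

```text
time: 11.8
position: [0.4677, 0.0063, 0.0291]
tool_rot: [2.222, 2.221, -0.0]
ft_force: [-0.1, 0.3, -2.3]
grip_width: 0.382
grip_force: 25.0
```

Request:
send_rows:
  motion:
    - {"claw": -1,"slide": [0,0,0.7],"delta_rot": [0,0,0]}
    - {"claw": -1,"slide": [0,0,1.4],"delta_rot": [0,0,0]}
    - {"claw": -1,"slide": [0,0,1.4],"delta_rot": [0,0,0]}

```text
time: 12.1
position: [0.4676, 0.0064, 0.0275]
tool_rot: [-2.221, -2.221, 0.0]
ft_force: [-0.5, -0.7, -2.0]
grip_width: 0.385
grip_force: 25.0
```

Request:
send_rows:
  motion:
    - {"claw": -1,"slide": [0,0,0.7],"delta_rot": [0,0,0]}
    - {"claw": -1,"slide": [0,0,0.7],"delta_rot": [0,0,0]}

```text
time: 12.3
position: [0.4677, 0.0064, 0.027]
tool_rot: [2.221, 2.221, -0.0]
ft_force: [-0.8, -0.4, -0.8]
grip_width: 0.379
grip_force: 25.0
```

Contact is starting, exactly at the expected 0.027. I'll press a hair more, then release.

Request:
send_rows:
  motion:
    - {"claw": -1,"slide": [0,0,0.4],"delta_rot": [0,0,0]}
    - {"claw": -1,"slide": [0,0,0.4],"delta_rot": [0,0,0]}

```text
time: 12.5
position: [0.4677, 0.0064, 0.027]
tool_rot: [2.221, 2.221, -0.001]
ft_force: [-1.8, 0.4, 4.4]
grip_width: 0.38
grip_force: 25.0
```

Request:
send_rows:
  motion:
    - {"claw": -0.15,"slide": [0,0,0],"delta_rot": [0,0,0]}
    - {"claw": 0,"slide": [0,0,0],"delta_rot": [0,0,0]}
    - {"claw": 1,"slide": [0,0,0],"delta_rot": [0,0,0]}
    - {"claw": 1,"slide": [0,0,0],"delta_rot": [0,0,0]}
    - {"claw": 1,"slide": [0,0,0],"delta_rot": [0,0,0]}

```text
time: 13.0
position: [0.4677, 0.0064, 0.0265]
tool_rot: [2.221, 2.221, 0.0]
ft_force: [0.0, -0.4, -0.8]
grip_width: 0.683
grip_force: 0.0
```

Request:
send_rows:
  motion:
    - {"claw": 1,"slide": [0,0,0],"delta_rot": [0,0,0]}
    - {"claw": 1,"slide": [0,0,-10],"delta_rot": [0,0,0]}
    - {"claw": 1,"slide": [0,0,-40],"delta_rot": [0,0,0]}
    - {"claw": 1,"slide": [0,0,-85],"delta_rot": [0,0,0]}
    - {"claw": 1,"slide": [0,0,-130],"delta_rot": [0,0,0]}

```text
time: 13.5
position: [0.4671, 0.0068, 0.1584]
tool_rot: [-2.22, -2.222, 0.0]
ft_force: [2.1, -0.6, -0.1]
grip_width: 0.993
grip_force: 0.0
```

Request:
send_rows:
  motion:
    - {"claw": 1,"slide": [-40,0,-20],"delta_rot": [0,0,0]}
    - {"claw": 1,"slide": [-85,0,-40],"delta_rot": [0,0,0]}
    - {"claw": 1,"slide": [-130,0,-40],"delta_rot": [0,0,0]}
    - {"claw": 1,"slide": [-175,0,-40],"delta_rot": [0,0,0]}
    - {"claw": 1,"slide": [-220,0,-40],"delta_rot": [0,0,0]}

```text
time: 14.0
position: [0.4677, -0.2154, 0.1979]
tool_rot: [2.22, 2.22, 0.0]
ft_force: [0.8, 0.4, -0.5]
grip_width: 1.004
grip_force: 0.0
```

Request:
send_rows:
  motion:
    - {"claw": 1,"slide": [-45,-6,0],"delta_rot": [0,0,0]}
    - {"claw": 1,"slide": [-90,-12,0],"delta_rot": [0,0,0]}
    - {"claw": 1,"slide": [-125,-17,0],"delta_rot": [0,0,0]}
    - {"claw": 1,"slide": [-144,-20,0],"delta_rot": [0,0,0]}
    - {"claw": 1,"slide": [-144,-20,0],"delta_rot": [0,0,0]}

```text
time: 14.5
position: [0.4464, -0.3603, 0.1966]
tool_rot: [2.227, 2.216, -0.001]
ft_force: [0.1, -0.1, 0.3]
grip_width: 1.002
grip_force: 0.0
```

```bash
python3 - <<'E'
from h import *
s=ctrl.get_state(); print(s["position"],s["time"],s["joint_positions"].round(2))
t=ctrl.get_image("top");s=ctrl.get_image("scene")
hsv=lambda d:cv2.cvtColor(d["color"],cv2.COLOR_BGR2HSV).astype(int)
H=hsv(t);S=hsv(s)
wood=lambda H:(H[...,0]<25)&(H[...,1]>90)&(H[...,2]>40)
for d,h in((t,H),(s,S)):
    u=tuple(int(v) for v in project(d,[.468,.006,.027])[0]); print("lid",u,circ(d,wood(h),u,40,.027))
cv2.imwrite("pics/c1.png",cv2.resize(np.hstack([t["color"][165:265,90:290],s["color"][200:300,100:300]]),None,fx=2,fy=2))
for d in(t,s):
    u=tuple(int(v) for v in project(d,[.4476,.2795,.096])[0])
    h=hsv(d); print("crockpx",[tuple(h[u[1],x]) for x in range(u[0]-36,u[0]+40,4)])
E
```

```text
[ 0.44641234 -0.360264    0.19661982] 14.5 [ 0.96  0.19 -0.37  1.65  0.07  1.31  0.57]
lid (231, 210) [465.6   6.2 160.9 465.9   6.1 157.  157.5]
lid (250, 226) [465.4   8.3 162.1 464.9   7.7 156.8 158.6]
crockpx [(np.int64(39), np.int64(10), np.int64(185)), (np.int64(19), np.int64(11), np.int64(178)), (np.int64(26), np.int64(10), np.int64(180)), (np.int64(28), np.int64(17), np.int64(179)), (np.int64(18), np.int64(20), np.int64(64)), (np.int64(25), np.int64(28), np.int64(55)), (np.int64(25), np.int64(21), np.int64(72)), (np.int64(15), np.int64(21), np.int64(73)), (np.int64(20), np.int64(21), np.int64(73)), (np.int64(23), np.int64(21), np.int64(108)), (np.int64(20), np.int64(20), np.int64(115)), (np.int64(27), np.int64(20), np.int64(114)), (np.int64(20), np.int64(20), np.int64(113)), (np.int64(24), np.int64(22), np.int64(114)), (np.int64(21), np.int64(23), np.int64(113)), (np.int64(19), np.int64(22), np.int64(126)), (np.int64(98), np.int64(20), np.int64(52)), (np.int64(38), np.int64(8), np.int64(123)), (np.int64(26), np.int64(13), np.int64(156))]
crockpx [(np.int64(26), np.int64(15), np.int64(121)), (np.int64(25), np.int64(11), np.int64(136)), (np.int64(20), np.int64(21), np.int64(107)), (np.int64(21), np.int64(21), np.int64(86)), (np.int64(21), np.int64(20), np.int64(89)), (np.int64(23), np.int64(21), np.int64(95)), (np.int64(23), np.int64(23), np.int64(100)), (np.int64(20), np.int64(22), np.int64(104)), (np.int64(20), np.int64(21), np.int64(109)), (np.int64(18), np.int64(21), np.int64(120)), (np.int64(21), np.int64(20), np.int64(129)), (np.int64(19), np.int64(21), np.int64(132)), (np.int64(21), np.int64(20), np.int64(127)), (np.int64(21), np.int64(21), np.int64(119)), (np.int64(20), np.int64(20), np.int64(112)), (np.int64(23), np.int64(19), np.int64(107)), (np.int64(22), np.int64(21), np.int64(131)), (np.int64(26), np.int64(12), np.int64(143)), (np.int64(23), np.int64(13), np.int64(176))]
```

View pics/c1.png

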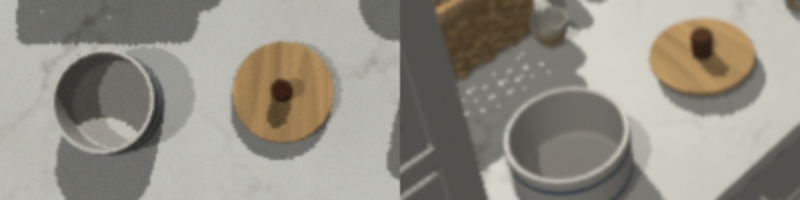

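The lid lies level, knob up, on the coaster, with its knob at (282,90). The crock's mouth is at (105,103) in the enlarged top crop. Now descend on the tin and measure the mouth.

Request:
send_rows:
  motion:
    - {"claw": 1,"slide": [0,0,30],"delta_rot": [0,0,0]}
    - {"claw": 1,"slide": [0,0,70],"delta_rot": [0,0,0]}
    - {"claw": 1,"slide": [0,0,90],"delta_rot": [0,0,0]}
    - {"claw": 1,"slide": [0,0,90],"delta_rot": [0,0,0]}

```text
time: 15.0
position: [0.4467, -0.3533, 0.1037]
tool_rot: [-2.212, -2.221, -0.001]
ft_force: [0.1, 0.1, 0.5]
grip_width: 1.002
grip_force: 0.0
```

```bash
python3 - <<'E'
from h import *
s=ctrl.get_state(); print(s["position"],s["time"])
t=ctrl.get_image("top");s=ctrl.get_image("scene")
for d in(t,s):
    h=cv2.cvtColor(d["color"],cv2.COLOR_BGR2HSV).astype(int); u=tuple(int(v) for v in project(d,[.4476,.2795,.09])[0])
    m=cv2.medianBlur(((h[...,1]>=16)&(h[...,2]<160)).astype(np.uint8),3)
    print("mouth",circ(d,m>0,u,30,.096),cv2.contourArea(blob(m>0,u,30)))
E
```

```text
[ 0.44672944 -0.35330608  0.10365068] 15.0
mouth [445.8 272.3 167.5 452.2 278.2 137.8 157.1] 1650.0
mouth [455.4 276.2 160.5 451.7 278.4 146.3 150.8] 1964.5
```

```bash
python3 - <<'E'
from h import *
t=ctrl.get_image("top");s=ctrl.get_image("scene")
L,Rr=toplane(t,[(116.9,215.5),(168,215.5)],.096); U,D=toplane(t,[(142,190.8),(142,241.2)],.096); print("top",L,Rr,U,D)
L,Rr=toplane(s,[(151.7,269),(215.7,269)],.096); print("scene",L,Rr,(L+Rr)/2)
U,D=toplane(s,[(184,243.5),(184,295)],.096); print(U,D,(U+D)/2)
print(ctrl.get_state()["position"])
E
```

```text
top [0.44698015 0.35458412] [0.44667054 0.19487723] [0.52321128 0.2776546 ] [0.36843766 0.2738302 ]
scene [0.50175225 0.34004068] [0.37858553 0.2295306 ] [0.44016889 0.28478564]
[0.5088956  0.22592328] [0.37667646 0.33728645] [0.44278603 0.28160487]
[ 0.44933341 -0.35740898  0.1087106 ]
```

Request:
send_rows:
  motion:
    - {"claw": 1,"slide": [0,0,0],"delta_rot": [0,0,0]}

```text
time: 15.3
position: [0.4489, -0.3579, 0.1085]
tool_rot: [2.218, 2.22, 0.0]
ft_force: [0.3, 0.0, -0.3]
grip_width: 0.998
grip_force: 0.0
```

Request:
send_rows:
  motion:
    - {"claw": 1,"slide": [0,-1,20],"delta_rot": [0,0,0]}
    - {"claw": 1,"slide": [0,-1,45],"delta_rot": [0,0,0]}
    - {"claw": 1,"slide": [0,-1,65],"delta_rot": [0,0,0]}
    - {"claw": 1,"slide": [0,-1,77],"delta_rot": [0,0,0]}
    - {"claw": 1,"slide": [0,-1,80],"delta_rot": [0,0,0]}

```text
time: 15.8
position: [0.4463, -0.3573, 0.0259]
tool_rot: [-2.221, -2.22, 0.0]
ft_force: [0.8, -0.4, -0.7]
grip_width: 0.997
grip_force: 0.0
```

Request:
send_rows:
  motion:
    - {"claw": 0.4,"slide": [0,0,0],"delta_rot": [0,0,0]}
    - {"claw": 0.4,"slide": [0,0,0],"delta_rot": [0,0,0]}
    - {"claw": -1,"slide": [0,0,0],"delta_rot": [0,0,0]}
    - {"claw": -1,"slide": [0,0,0],"delta_rot": [0,0,0]}
    - {"claw": -1,"slide": [0,0,0],"delta_rot": [0,0,0]}
  grip_force: 20

```text
time: 16.3
position: [0.4476, -0.358, 0.0274]
tool_rot: [2.22, 2.22, 0.001]
ft_force: [1.0, 0.6, 2.8]
grip_width: 0.656
grip_force: 20.0
```

Request:
send_rows:
  motion:
    - {"claw": -1,"slide": [0,0,0],"delta_rot": [0,0,0]}
    - {"claw": -1,"slide": [0,0,0],"delta_rot": [0,0,0]}

```text
time: 16.5
position: [0.4476, -0.358, 0.0274]
tool_rot: [2.22, 2.22, 0.001]
ft_force: [2.1, 0.3, 3.6]
grip_width: 0.652
grip_force: 20.0
```

The tin is gripped at 57 mm. Lift and carry it to the crock.

Request:
send_rows:
  motion:
    - {"claw": -1,"slide": [0,0,-15],"delta_rot": [0,0,0]}
    - {"claw": -1,"slide": [0,0,-50],"delta_rot": [0,0,0]}
    - {"claw": -1,"slide": [0,0,-95],"delta_rot": [0,0,0]}
    - {"claw": -1,"slide": [0,0,-140],"delta_rot": [0,0,0]}
    - {"claw": -1,"slide": [0,0,-180],"delta_rot": [0,0,0]}

```text
time: 17.0
position: [0.4458, -0.3573, 0.2089]
tool_rot: [-2.221, -2.221, 0.001]
ft_force: [1.5, -0.7, -2.7]
grip_width: 0.655
grip_force: 20.0
```

Request:
send_rows:
  motion:
    - {"claw": -1,"slide": [30,10,0],"delta_rot": [0,0,0]}
    - {"claw": -1,"slide": [70,20,0],"delta_rot": [0,0,0]}
    - {"claw": -1,"slide": [115,30,0],"delta_rot": [0,0,0]}
    - {"claw": -1,"slide": [160,40,0],"delta_rot": [0,0,0]}
    - {"claw": -1,"slide": [205,50,0],"delta_rot": [0,0,0]}

```text
time: 17.5
position: [0.4957, -0.1508, 0.2066]
tool_rot: [-2.221, -2.22, 0.002]
ft_force: [1.2, 0.3, -2.3]
grip_width: 0.652
grip_force: 20.0
```

Request:
send_rows:
  motion:
    - {"claw": -1,"slide": [46,0,0],"delta_rot": [0,0,0]}
    - {"claw": -1,"slide": [92,0,0],"delta_rot": [0,0,0]}
    - {"claw": -1,"slide": [138,0,0],"delta_rot": [0,0,0]}
    - {"claw": -1,"slide": [184,0,0],"delta_rot": [0,0,0]}
    - {"claw": -1,"slide": [230,0,0],"delta_rot": [0,0,0]}

```text
time: 18.0
position: [0.4954, 0.0787, 0.2066]
tool_rot: [2.222, 2.221, -0.003]
ft_force: [1.4, -0.2, -2.3]
grip_width: 0.657
grip_force: 20.0
```

Request:
send_rows:
  motion:
    - {"claw": -1,"slide": [45,-12,0],"delta_rot": [0,0,0]}
    - {"claw": -1,"slide": [90,-24,0],"delta_rot": [0,0,0]}
    - {"claw": -1,"slide": [135,-36,0],"delta_rot": [0,0,0]}
    - {"claw": -1,"slide": [175,-46,0],"delta_rot": [0,0,0]}
    - {"claw": -1,"slide": [202,-51,0],"delta_rot": [0,0,0]}

```text
time: 18.5
position: [0.4431, 0.2822, 0.2068]
tool_rot: [-2.217, -2.226, 0.002]
ft_force: [1.3, 0.7, -2.5]
grip_width: 0.652
grip_force: 20.0
```

Request:
send_rows:
  motion:
    - {"claw": -1,"slide": [0,0,0],"delta_rot": [0,0,0]}
    - {"claw": -1,"slide": [0,0,0],"delta_rot": [0,0,0]}
    - {"claw": -1,"slide": [0,0,0],"delta_rot": [0,0,0]}

```text
time: 18.8
position: [0.4459, 0.2776, 0.2062]
tool_rot: [2.223, 2.219, -0.003]
ft_force: [-0.2, 0.0, -2.4]
grip_width: 0.653
grip_force: 20.0
```

Request:
send_rows:
  motion:
    - {"claw": -1,"slide": [1,0.5,30],"delta_rot": [0,0,0]}
    - {"claw": -1,"slide": [1,0.5,65],"delta_rot": [0,0,0]}
    - {"claw": -1,"slide": [1,0.5,95],"delta_rot": [0,0,0]}
    - {"claw": -1,"slide": [1,0.5,120],"delta_rot": [0,0,0]}
    - {"claw": -1,"slide": [1,0.5,140],"delta_rot": [0,0,0]}

```text
time: 19.3
position: [0.4463, 0.2777, 0.0647]
tool_rot: [2.225, 2.217, -0.004]
ft_force: [-0.0, 0.2, -2.9]
grip_width: 0.657
grip_force: 20.0
```

Request:
send_rows:
  motion:
    - {"claw": -1,"slide": [0,0,10],"delta_rot": [0,0,0]}
    - {"claw": -1,"slide": [0,0,18],"delta_rot": [0,0,0]}
    - {"claw": -1,"slide": [0,0,24],"delta_rot": [0,0,0]}
    - {"claw": -1,"slide": [0,0,28],"delta_rot": [0,0,0]}
    - {"claw": -1,"slide": [0,0,28],"delta_rot": [0,0,0]}

```text
time: 19.8
position: [0.4463, 0.2803, 0.0386]
tool_rot: [2.221, 2.221, -0.0]
ft_force: [-0.4, -0.1, -2.6]
grip_width: 0.655
grip_force: 20.0
```

Request:
send_rows:
  motion:
    - {"claw": -1,"slide": [0,0,1],"delta_rot": [0,0,0]}
    - {"claw": -1,"slide": [0,0,2],"delta_rot": [0,0,0]}
    - {"claw": -1,"slide": [0,0,3],"delta_rot": [0,0,0]}
    - {"claw": -1,"slide": [0,0,3],"delta_rot": [0,0,0]}

```text
time: 20.2
position: [0.4462, 0.2804, 0.0355]
tool_rot: [2.221, 2.221, -0.0]
ft_force: [-0.3, -0.8, -2.1]
grip_width: 0.655
grip_force: 20.0
```

Request:
send_rows:
  motion:
    - {"claw": -1,"slide": [0,0,0.7],"delta_rot": [0,0,0]}
    - {"claw": -1,"slide": [0,0,1.4],"delta_rot": [0,0,0]}
    - {"claw": -1,"slide": [0,0,1.4],"delta_rot": [0,0,0]}

```text
time: 20.5
position: [0.4461, 0.2804, 0.034]
tool_rot: [-2.221, -2.222, 0.0]
ft_force: [0.3, -0.2, -2.2]
grip_width: 0.656
grip_force: 20.0
```

Request:
send_rows:
  motion:
    - {"claw": -1,"slide": [0,0,0.5],"delta_rot": [0,0,0]}
    - {"claw": -1,"slide": [0,0,0.5],"delta_rot": [0,0,0]}

```text
time: 20.7
position: [0.4461, 0.2804, 0.0335]
tool_rot: [2.221, 2.221, -0.0]
ft_force: [0.2, 0.3, -2.8]
grip_width: 0.65
grip_force: 20.0
```

Request:
send_rows:
  motion:
    - {"claw": -1,"slide": [0,0,0.5],"delta_rot": [0,0,0]}
    - {"claw": -1,"slide": [0,0,0.5],"delta_rot": [0,0,0]}

```text
time: 20.9
position: [0.4462, 0.2805, 0.0334]
tool_rot: [2.221, 2.221, -0.0]
ft_force: [-1.4, -1.2, 1.5]
grip_width: 0.652
grip_force: 20.0
```

Floor contact. Release and rise.

Request:
send_rows:
  motion:
    - {"claw": 0.4,"slide": [0,0,0],"delta_rot": [0,0,0]}
    - {"claw": 0.6,"slide": [0,0,0],"delta_rot": [0,0,0]}
    - {"claw": 0.7,"slide": [0,0,0],"delta_rot": [0,0,0]}
    - {"claw": 0.7,"slide": [0,0,0],"delta_rot": [0,0,0]}

```text
time: 21.3
position: [0.4463, 0.2805, 0.0332]
tool_rot: [2.221, 2.221, 0.0]
ft_force: [-0.2, -0.4, 0.0]
grip_width: 0.829
grip_force: 0.0
```

Request:
send_rows:
  motion:
    - {"claw": 0.7,"slide": [0,0,-10],"delta_rot": [0,0,0]}
    - {"claw": 0.7,"slide": [0,0,-40],"delta_rot": [0,0,0]}
    - {"claw": 0.7,"slide": [0,0,-85],"delta_rot": [0,0,0]}
    - {"claw": 1,"slide": [0,0,-130],"delta_rot": [0,0,0]}
    - {"claw": 1,"slide": [0,0,-150],"delta_rot": [0,0,0]}

```text
time: 21.8
position: [0.4476, 0.2822, 0.1881]
tool_rot: [2.219, 2.22, 0.009]
ft_force: [-0.1, 0.1, 0.3]
grip_width: 0.948
grip_force: 0.0
```

Request:
send_rows:
  motion:
    - {"claw": 1,"slide": [-45,3,0],"delta_rot": [0,0,0]}
    - {"claw": 1,"slide": [-90,6,0],"delta_rot": [0,0,0]}
    - {"claw": 1,"slide": [-135,9,0],"delta_rot": [0,0,0]}
    - {"claw": 1,"slide": [-180,12,0],"delta_rot": [0,0,0]}
    - {"claw": 1,"slide": [-225,15,0],"delta_rot": [0,0,0]}

```text
time: 22.3
position: [0.4612, 0.0538, 0.1842]
tool_rot: [2.219, 2.221, 0.001]
ft_force: [0.8, 0.5, -0.6]
grip_width: 1.002
grip_force: 0.0
```

Request:
send_rows:
  motion:
    - {"claw": 1,"slide": [-35,3,0],"delta_rot": [0,0,0]}
    - {"claw": 1,"slide": [-49,5,0],"delta_rot": [0,0,0]}
    - {"claw": 1,"slide": [-49,5,0],"delta_rot": [0,0,0]}
    - {"claw": 1,"slide": [-49,5,0],"delta_rot": [0,0,0]}

```text
time: 22.7
position: [0.4663, 0.0083, 0.1834]
tool_rot: [-2.219, -2.223, -0.001]
ft_force: [0.7, 0.3, 0.3]
grip_width: 1.001
grip_force: 0.0
```

```bash
python3 - <<'E'
from h import *
s=ctrl.get_state(); print(s["position"],s["time"])
t=ctrl.get_image("top");s=ctrl.get_image("scene")
cv2.imwrite("pics/v1.png",np.hstack([cv2.resize(t["color"][185:245,110:170],(400,400),interpolation=2),cv2.resize(s["color"][230:310,140:220],(400,400),interpolation=2)]))
E
```

```text
[0.46625314 0.00829901 0.18344898] 22.7
```

View pics/v1.png

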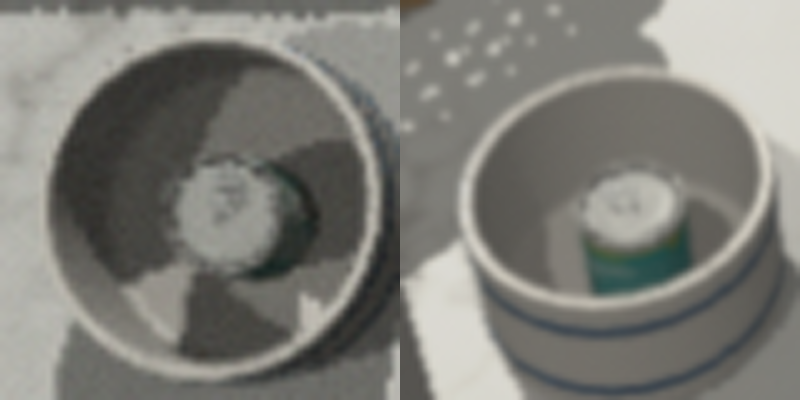

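The tin stands upright in the middle of the crock: its top is at (228,215) and the rim centre at (214,210) in the top crop. Compute the crock's centre relative to the tin.

```bash
python3 - <<'E'
from h import *
t=ctrl.get_image("top");s=ctrl.get_image("scene")
from scipy.optimize import least_squares
a=np.linspace(0,2*np.pi,180)
def bbox(d,c,r,z):
    q=project(d,np.c_[c[0]+r*np.cos(a),c[1]+r*np.sin(a),0*a+z]); return np.r_[q.min(0),q.max(0)]
def cen(d,b,r,z): 
    f=least_squares(lambda c:bbox(d,c,r,z)-b,[.447,.28],diff_step=1e-3); return f.x.round(4),f.fun.round(1)
T=lambda b:np.array([110,185,110,185])+(np.array(b)+.5)/6.667-.5
S=lambda b:np.array([140,230,140,230])+(np.array([b[0]-400,b[1],b[2]-400,b[3]])+.5)/5-.5
print("crock",cen(t,T([45,38,383,382]),.081,.096),cen(s,S([460,66,778,310]),.081,.096))
print("tin",cen(t,T([176,160,279,272]),.0265,.078),cen(s,S([580,168,688,247]),.0265,.078))
print(ctrl.get_state()["position"])
E
```

```text
crock (array([0.4457, 0.2772]), array([-0.6, -0.6,  0.6,  0.6])) (array([0.4482, 0.2783]), array([ 0.3,  0.3, -0.3, -0.2]))
tin (array([0.4436, 0.2751]), array([-0.7, -0.1,  0.6,  0.1])) (array([0.4429, 0.2759]), array([ 0.6,  0. , -0.6,  0. ]))
[0.46613509 0.00830085 0.1832268 ]
```

Request:
send_rows:
  motion:
    - {"claw": 1,"slide": [-1,0,35],"delta_rot": [0,0,0]}
    - {"claw": 1,"slide": [-1,0,75],"delta_rot": [0,0,0]}
    - {"claw": 1,"slide": [-1,0,110],"delta_rot": [0,0,0]}
    - {"claw": 1,"slide": [-1,0,130],"delta_rot": [0,0,0]}
    - {"claw": 1,"slide": [-1,0,130],"delta_rot": [0,0,0]}

```text
time: 23.4
position: [0.4634, 0.0066, 0.0505]
tool_rot: [-2.215, -2.22, 0.005]
ft_force: [0.2, 0.9, 0.5]
grip_width: 0.999
grip_force: 0.0
```

Request:
send_rows:
  motion:
    - {"claw": 1,"slide": [0,0,0],"delta_rot": [0,0,0]}
    - {"claw": 1,"slide": [0,0,0],"delta_rot": [0,0,0]}

```text
time: 23.6
position: [0.4676, 0.0058, 0.0547]
tool_rot: [2.219, 2.221, 0.003]
ft_force: [0.9, -1.1, 0.2]
grip_width: 1.0
grip_force: 0.0
```

The crock hasn't moved. If I regrasp exactly where I released (0.4677, 0.0064, 0.027), returning to the first grasp pose will reseat the lid.

Request:
send_rows:
  motion:
    - {"claw": 1,"slide": [0.5,0,10],"delta_rot": [0,0,0]}
    - {"claw": 1,"slide": [0.5,0,20],"delta_rot": [0,0,0]}
    - {"claw": 1,"slide": [0.5,0,26],"delta_rot": [0,0,0]}
    - {"claw": 1,"slide": [0.5,0,27],"delta_rot": [0,0,0]}
    - {"claw": 1,"slide": [0.5,0,27],"delta_rot": [0,0,0]}

```text
time: 24.1
position: [0.4659, 0.006, 0.0257]
tool_rot: [-2.221, -2.221, 0.001]
ft_force: [0.4, 0.3, -0.4]
grip_width: 1.005
grip_force: 0.0
```

Request:
send_rows:
  motion:
    - {"claw": 0,"slide": [0,0,0],"delta_rot": [0,0,0]}
    - {"claw": 0,"slide": [0,0,0],"delta_rot": [0,0,0]}
    - {"claw": 0,"slide": [0,0,0],"delta_rot": [0,0,0]}
  grip_force: 25

```text
time: 24.4
position: [0.4664, 0.0058, 0.0264]
tool_rot: [2.221, 2.221, 0.0]
ft_force: [0.8, 0.5, -0.1]
grip_width: 0.812
grip_force: 0.0
```

Request:
send_rows:
  motion:
    - {"claw": 0,"slide": [0.6,1.3,-0.6],"delta_rot": [0,0,0]}
    - {"claw": 0,"slide": [0.6,1.3,-0.6],"delta_rot": [0,0,0]}
    - {"claw": -1,"slide": [0.6,1.3,-0.6],"delta_rot": [0,0,0]}
    - {"claw": -1,"slide": [0.6,1.3,-0.6],"delta_rot": [0,0,0]}
    - {"claw": -1,"slide": [0.6,1.3,-0.6],"delta_rot": [0,0,0]}

```text
time: 24.9
position: [0.4675, 0.0065, 0.0267]
tool_rot: [2.221, 2.221, -0.0]
ft_force: [0.3, 0.3, -0.6]
grip_width: 0.381
grip_force: 25.0
```

Request:
send_rows:
  motion:
    - {"claw": -1,"slide": [0,0,0],"delta_rot": [0,0,0]}
    - {"claw": -1,"slide": [0,0,0],"delta_rot": [0,0,0]}
    - {"claw": -1,"slide": [0,0,0],"delta_rot": [0,0,0]}

```text
time: 25.2
position: [0.4675, 0.0065, 0.0267]
tool_rot: [2.221, 2.221, 0.0]
ft_force: [-0.2, -0.3, 0.2]
grip_width: 0.381
grip_force: 25.0
```

Request:
send_rows:
  motion:
    - {"claw": -1,"slide": [0,0,-10],"delta_rot": [0,0,0]}
    - {"claw": -1,"slide": [0,0,-40],"delta_rot": [0,0,0]}
    - {"claw": -1,"slide": [0,0,-80],"delta_rot": [0,0,0]}
    - {"claw": -1,"slide": [0,0,-120],"delta_rot": [0,0,0]}
    - {"claw": -1,"slide": [0,0,-150],"delta_rot": [0,0,0]}

```text
time: 25.7
position: [0.4678, 0.0068, 0.1796]
tool_rot: [2.219, 2.221, 0.002]
ft_force: [1.0, 0.4, -2.3]
grip_width: 0.38
grip_force: 25.0
```

Request:
send_rows:
  motion:
    - {"claw": -1,"slide": [30,-2,-8],"delta_rot": [0,0,0]}
    - {"claw": -1,"slide": [70,-5,-10],"delta_rot": [0,0,0]}
    - {"claw": -1,"slide": [110,-8,-10],"delta_rot": [0,0,0]}
    - {"claw": -1,"slide": [150,-11,-10],"delta_rot": [0,0,0]}
    - {"claw": -1,"slide": [190,-14,-10],"delta_rot": [0,0,0]}

```text
time: 26.2
position: [0.4528, 0.1978, 0.1873]
tool_rot: [2.221, 2.22, -0.0]
ft_force: [-0.2, 0.0, -3.2]
grip_width: 0.384
grip_force: 25.0
```

Request:
send_rows:
  motion:
    - {"claw": -1,"slide": [35,-2,0],"delta_rot": [0,0,0]}
    - {"claw": -1,"slide": [65,-4,0],"delta_rot": [0,0,0]}
    - {"claw": -1,"slide": [84,-5,0],"delta_rot": [0,0,0]}
    - {"claw": -1,"slide": [84,-5,0],"delta_rot": [0,0,0]}
    - {"claw": -1,"slide": [84,-5,0],"delta_rot": [0,0,0]}

```text
time: 26.7
position: [0.448, 0.2802, 0.1867]
tool_rot: [2.22, 2.223, -0.002]
ft_force: [-0.1, 0.3, -2.0]
grip_width: 0.381
grip_force: 25.0
```

Request:
send_rows:
  motion:
    - {"claw": -1,"slide": [0,0,10],"delta_rot": [0,0,0]}
    - {"claw": -1,"slide": [0,0,30],"delta_rot": [0,0,0]}
    - {"claw": -1,"slide": [0,0,45],"delta_rot": [0,0,0]}
    - {"claw": -1,"slide": [0,0,50],"delta_rot": [0,0,0]}
    - {"claw": -1,"slide": [0,0,50],"delta_rot": [0,0,0]}

```text
time: 27.2
position: [0.448, 0.2795, 0.1357]
tool_rot: [-2.222, -2.22, 0.003]
ft_force: [0.5, -0.1, -2.6]
grip_width: 0.387
grip_force: 25.0
```

```bash
python3 - <<'E'
from h import *
p,r=tool(); s=ctrl.get_state(); print(p.round(4),r.as_matrix().round(3)[2],s["ft_force"],s["grip_width"])
E
```

```text
[0.448  0.2795 0.1357] [-0.001 -0.002 -1.   ] [ 0.50852848 -0.13394225 -2.57191007] 0.3865648962214594
```

Request:
send_rows:
  motion:
    - {"claw": -1,"slide": [0.7,0.5,5],"delta_rot": [0,0,0]}
    - {"claw": -1,"slide": [0.7,0.5,10],"delta_rot": [0,0,0]}
    - {"claw": -1,"slide": [0.7,0.5,15],"delta_rot": [0,0,0]}
    - {"claw": -1,"slide": [0.7,0.5,18],"delta_rot": [0,0,0]}
    - {"claw": -1,"slide": [0.7,0.5,18],"delta_rot": [0,0,0]}

```text
time: 27.7
position: [0.4486, 0.281, 0.1182]
tool_rot: [-2.221, -2.221, 0.001]
ft_force: [0.1, 0.3, -1.9]
grip_width: 0.381
grip_force: 25.0
```

Request:
send_rows:
  motion:
    - {"claw": -1,"slide": [0,0,2],"delta_rot": [0,0,0]}
    - {"claw": -1,"slide": [0,0,4],"delta_rot": [0,0,0]}
    - {"claw": -1,"slide": [0,0,4],"delta_rot": [0,0,0]}

```text
time: 28.0
position: [0.4488, 0.2811, 0.1145]
tool_rot: [-2.221, -2.221, 0.001]
ft_force: [-0.2, 0.1, -1.6]
grip_width: 0.384
grip_force: 25.0
```

Request:
send_rows:
  motion:
    - {"claw": -1,"slide": [0,0,2],"delta_rot": [0,0,0]}
    - {"claw": -1,"slide": [0,0,4],"delta_rot": [0,0,0]}
    - {"claw": -1,"slide": [0,0,4],"delta_rot": [0,0,0]}

```text
time: 28.3
position: [0.4488, 0.281, 0.1104]
tool_rot: [-2.221, -2.221, 0.001]
ft_force: [0.7, -0.1, -3.2]
grip_width: 0.381
grip_force: 25.0
```

Request:
send_rows:
  motion:
    - {"claw": -1,"slide": [0,0,1.5],"delta_rot": [0,0,0]}
    - {"claw": -1,"slide": [0,0,3],"delta_rot": [0,0,0]}
    - {"claw": -1,"slide": [0,0,4.2],"delta_rot": [0,0,0]}
    - {"claw": -1,"slide": [0,0,4.2],"delta_rot": [0,0,0]}

```text
time: 28.7
position: [0.4488, 0.2811, 0.1063]
tool_rot: [-2.221, -2.221, 0.001]
ft_force: [-0.2, -0.4, -1.8]
grip_width: 0.379
grip_force: 25.0
```

Request:
send_rows:
  motion:
    - {"claw": -1,"slide": [0,0,0.7],"delta_rot": [0,0,0]}
    - {"claw": -1,"slide": [0,0,0.7],"delta_rot": [0,0,0]}

```text
time: 28.9
position: [0.4489, 0.2812, 0.1057]
tool_rot: [-2.221, -2.221, 0.0]
ft_force: [-0.1, -0.4, -2.4]
grip_width: 0.378
grip_force: 25.0
```

Request:
send_rows:
  motion:
    - {"claw": -1,"slide": [0,0,0.5],"delta_rot": [0,0,0]}
    - {"claw": -1,"slide": [0,0,0.5],"delta_rot": [0,0,0]}

```text
time: 29.1
position: [0.4489, 0.2812, 0.1053]
tool_rot: [2.221, 2.221, -0.0]
ft_force: [0.3, -0.1, -1.8]
grip_width: 0.387
grip_force: 25.0
```

Request:
send_rows:
  motion:
    - {"claw": -1,"slide": [0,0,0.5],"delta_rot": [0,0,0]}
    - {"claw": -1,"slide": [0,0,0.5],"delta_rot": [0,0,0]}

```text
time: 29.3
position: [0.449, 0.2812, 0.1048]
tool_rot: [2.221, 2.221, -0.0]
ft_force: [0.0, -0.6, -1.7]
grip_width: 0.382
grip_force: 25.0
```

Request:
send_rows:
  motion:
    - {"claw": -1,"slide": [0,0,0.4],"delta_rot": [0,0,0]}
    - {"claw": -1,"slide": [0,0,0.4],"delta_rot": [0,0,0]}

```text
time: 29.5
position: [0.449, 0.2812, 0.1047]
tool_rot: [2.221, 2.221, -0.0]
ft_force: [-1.3, 0.3, 2.5]
grip_width: 0.384
grip_force: 25.0
```

Seated at 0.1047, the same as the original seat. Release and withdraw.

Request:
send_rows:
  motion:
    - {"claw": -0.15,"slide": [0,0,0],"delta_rot": [0,0,0]}
    - {"claw": 0,"slide": [0,0,0],"delta_rot": [0,0,0]}
    - {"claw": 1,"slide": [0,0,0],"delta_rot": [0,0,0]}
    - {"claw": 1,"slide": [0,0,0],"delta_rot": [0,0,0]}
    - {"claw": 1,"slide": [0,0,0],"delta_rot": [0,0,0]}

```text
time: 30.0
position: [0.449, 0.2812, 0.1044]
tool_rot: [2.221, 2.221, 0.0]
ft_force: [-0.2, 0.8, 0.1]
grip_width: 0.685
grip_force: 0.0
```

Request:
send_rows:
  motion:
    - {"claw": 1,"slide": [0,0,0],"delta_rot": [0,0,0]}
    - {"claw": 1,"slide": [0,0,-10],"delta_rot": [0,0,0]}
    - {"claw": 1,"slide": [0,0,-40],"delta_rot": [0,0,0]}
    - {"claw": 1,"slide": [0,0,-85],"delta_rot": [0,0,0]}
    - {"claw": 1,"slide": [0,0,-120],"delta_rot": [0,0,0]}

```text
time: 30.5
position: [0.449, 0.2818, 0.2273]
tool_rot: [2.22, 2.222, 0.003]
ft_force: [1.1, -0.3, 0.3]
grip_width: 0.994
grip_force: 0.0
```

Request:
send_rows:
  motion:
    - {"claw": 1,"slide": [-40,4,0],"delta_rot": [0,0,0]}
    - {"claw": 1,"slide": [-85,8,0],"delta_rot": [0,0,0]}
    - {"claw": 1,"slide": [-130,12,0],"delta_rot": [0,0,0]}
    - {"claw": 1,"slide": [-175,16,0],"delta_rot": [0,0,0]}
    - {"claw": 1,"slide": [-220,20,0],"delta_rot": [0,0,0]}

```text
time: 31.0
position: [0.469, 0.0596, 0.2256]
tool_rot: [2.22, 2.22, 0.001]
ft_force: [1.9, -0.4, -0.2]
grip_width: 0.998
grip_force: 0.0
```

Request:
send_rows:
  motion:
    - {"claw": 1,"slide": [-20,0,0],"delta_rot": [0,0,0]}
    - {"claw": 1,"slide": [-20,0,0],"delta_rot": [0,0,0]}
    - {"claw": 1,"slide": [-20,0,0],"delta_rot": [0,0,0]}
    - {"claw": 1,"slide": [-20,0,0],"delta_rot": [0,0,0]}

```text
time: 31.4
position: [0.469, 0.0432, 0.2249]
tool_rot: [2.218, 2.225, 0.001]
ft_force: [-1.0, 0.2, -0.1]
grip_width: 1.001
grip_force: 0.0
```

```bash
python3 - <<'E'
from h import *
t=ctrl.get_image("top");s=ctrl.get_image("scene")
hsv=lambda d:cv2.cvtColor(d["color"],cv2.COLOR_BGR2HSV).astype(int)
H=hsv(t);S=hsv(s)
wood=lambda H:(H[...,0]<25)&(H[...,1]>90)&(H[...,2]>40)
print("lid top",circ(t,wood(H),(141,215),40,.105)," scene",circ(s,wood(S),(184,266),42,.105))
t0,s0=cv2.imread("pics/top0.png"),cv2.imread("pics/scene0.png")
for n,d,o,b in(("carton",s,s0,(284,148,306,182)),("honey",s,s0,(290,176,314,206)),("cup",s,s0,(164,202,186,224)),("crock",s,s0,(150,268,218,305))):
    u,v,U,V=b; print(n,np.abs(d["color"][v:V,u:U].astype(int)-o[v:V,u:U]).mean().round(1))
print(ctrl.get_state()["time"])
E
```

```text
lid top [447.3 279.5 162.1 447.3 279.1 157.8 159.4]  scene [446.8 280.6 164.5 447.2 281.7 158.1 161.6]
carton 7.3
honey 6.5
cup 3.8
crock 4.5
31.5
```

```bash
python3 -c "
from bench import ctrl
print(ctrl.close_job())"
```

```text
the job is handed in; nothing more can be done
None
```

The job is handed in at about 31.5 s: the teal tin stands upright in the crock and the lid is back on within about 1 mm of its original seat, while the carton, jar and cup were not touched and showed no sign of having moved.

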